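Drive the self-tapping thumb screw home in the mounting block

TASK

Fasten the mounting block's cover plate: take the loose thumb screw out of its wooden stand, set it upright in the block's open hole and drive it home, pushing down firmly while turning it clockwise (taking new grips as needed) so that it cuts its thread, until the head sits flush on the plate like the screw beside it, then let go. It only bites under a push of about 15 to 20 N, but a push of more than 30 N cracks the plastic; leave the other things on the bench where they are.

Things in the scene. Friction and masses are not known exactly. Their poses are not given: they have to be found in the camera images.
- thumb_screw: the one loose self-tapping thumb screw: round dark-steel knurled head 28 mm across, 30 mm tall; steel shank below 18 mm across, 40 mm long, its last 9 mm tapering to a 14 mm flat tip; solid steel, 0.18 to 0.28 kg. Origin on its axis at the head's underside, z up from tip to head (head z 0 to 30, shank z 0 to -40 mm). Stands upright, head up, in the wooden stand. Round: grip at any yaw.
- screw_stand: fixed light-wood stand, 56 x 56 x 46 mm, with one upright through hole 21 mm wide in its middle where the loose screw stands, its head resting on the stand's top; origin centre of the underside
- mount_block: fixed grey plastic block 56 x 136 x 50 mm with aluminium cover plate on top (top face 50 mm up). Two screw places on its long axis (own y): an identical screw, part of the block, is already home at y = +42 mm, its head flush on the plate as the job should look; the open hole is at y = -42 mm. Origin centre of the underside.
- hole_mouth (a point): centre of the open hole at the plate's top face. The hole is upright and 19.5 mm across. A screw let in freely stops with its tip on uncut plastic, the head's underside still 5 to 6 mm above the plate. It stays put when let go, so the fingers may open, turn back and grip anew. Over 30 N of push on the uncut plastic cracks it.
- pilot: uncut plastic in the hole that bears the tip; origin on the hole's axis at the tip's seat, 34 to 35 mm below the mouth at first. Turned clockwise from above the screw feeds down 1.4 mm per radian (3.7 to 4.3 rad in all until the head is flush), but only while pushed: it bites above roughly 8 to 12 N; with less it just spins; a push without turning does not sink it.
- bottle_1: bystander, loose, to be left alone: white bottle with red cap, 50 mm round, 90 mm tall; origin centre of the underside
- bottle_2: bystander, loose, to be left alone: brown bottle with white cap, 44 mm round, 85 mm tall; origin centre of the underside
- beaker: bystander, loose, to be left alone: glass beaker, 53 mm round, 65 mm tall; origin centre of the underside
- stopper_1: bystander, loose, to be left alone: rubber stopper, 29 mm round, 26 mm tall; origin centre of the underside
- dish: bystander, loose, to be left alone: petri dish, 87 mm round, 15 mm high; origin centre of the underside
- pen: bystander, loose, to be left alone: marker pen, 17 x 122 x 19 mm, lying; origin centre of the underside
Things that resemble listed ones, but are neither listed nor needed, are in the scene too. Leave any purple look-alike of the mount_block alone.

How it is judged:
On the way, in this order (a step that is already met when the one before it is completed fails the run):
1. the screw stands upright in the open hole with its tip on the uncut plastic, head still at least 4 mm above the plate (horizontal distance between thumb_screw and hole_mouth below 0.003 m and angle between thumb_screw's own z axis and vertical below 0.06 rad and z of thumb_screw in the frame of hole_mouth between 0.004 and 0.009 m), for 0.2 s.
2. the first thread is cut: the head has come down to less than 3 mm above the plate (horizontal distance between thumb_screw and hole_mouth below 0.003 m and angle between thumb_screw's own z axis and vertical below 0.06 rad and z of thumb_screw in the frame of hole_mouth below 0.003 m), for 0.2 s.
At the end, for the whole second after the job is handed in: the screw is upright (within 0.06 rad) in the open hole, its axis within 3 mm of the hole's, the underside of its head less than 1 mm above the plate, at rest and released (horizontal distance between thumb_screw and hole_mouth below 0.003 m and angle between thumb_screw's own z axis and vertical below 0.06 rad and z of thumb_screw in the frame of hole_mouth between -0.002 and 0.001 m and linear speed of thumb_screw below 0.02 m/s and contact force between the fingers and thumb_screw below 0.1 N); the robot touches nothing.
It fails at once if the screw's tip is pushed on the uncut plastic with more than 30 N (it cracks) (contact force between thumb_screw and pilot above 30 N).
It fails at once if a bystander is moved more than 30 mm (distance of any of bottle_1, bottle_2, beaker, stopper_1, dish, pen from where it was at the start of the episode above 0.03 m).
It also fails if it takes over 72 s, if anything falls off the work surface, if the arm or the gripper's body presses on something with over 40 N, if the wrist force passes 120 N, or if a joint passes its speed limit or range.

ROBOT

A 6-joint arm with a two-finger parallel gripper is mounted at the origin on the work surface; the furniture and walls round the work are solid. World frame = base frame: x ahead of the robot, y to its left, z up, the work surface at z = 0. Lengths are in m, angles in rad, forces in N, time in s.
With the tool pointing down it reaches from about 0.325 to 0.9 m from the base axis. Payload 6.1 kg.
Tool frame: the origin (TCP) lies at the very end of the fingers, on their centre line; the grasp point (between the pads) lies 19 mm behind it (grasp_offset is the distance from the TCP to the grasp point, in m); z points along the fingers, y is the line along which they close (so a half turn about z gives the same grasp; the last joint's range is limited). The gripper opens to 85 mm and grips with 20 to 120 N. Pads are 22 mm wide; open, the fingers measure 114 mm over their backs; the gripper's body (76 mm by 85 mm) begins 54 mm behind the grasp point. The pads swing forward as they close: fully open they stand 13 mm farther back than shut.
Start: joints at [1.049, 0.22, 1.526, -0, 1.395, -0.126], TCP at [0.241, 0.577, 0.231] pointing down, gripper open.
Joint ranges: [-2.98, 2.98], [-0.91, 2.08], [0.09, 2.57], [-1.24, 4.39], [0.2, 2.65], [-2.68, 2.68]. Speed limits (rad/s): [2.57, 2.57, 3.01, 3.14, 3.14, 3.14].

INTERFACE

Orientations are given as [roll, pitch, yaw] about the fixed x, y, z axes, in that order (R = Rz(yaw) Ry(pitch) Rx(roll)).
In Python, from rig import sense, grab_frame, camera_params, job_done, recognise, trace, grasp_offset gives the robot as it stands.
- The arm moves only by the tool arm_command, never from a script. Its argument "plan" is a list of rows, each an object of numbers: "hand": the finger opening in mm, from 0 to 85.4; "tx", "ty", "tz": the shift along the world's x, y, z in mm; "spin": the turn about the world's z in rad. In form: [{"hand": .., "tx": .., "ty": .., "tz": .., "spin": ..}, ...]. A call has 1 to 8 rows; each row shifts and turns the commanded pose from where the row before left it; what a row does not reach is not made up. A row lasts 1/8 s, in which the tool goes at most 62.5 mm and 10.7 degrees, less where a joint would pass 70% of its speed; a pose out of reach is approached as far as the arm can. A call is refused whole if a number of a shift passes 62.5 or a number of a turn 0.188, either way. A call with a gripper value outside its range is refused whole. The fingers move at their own pace and stop on an object; the grip force is fixed at half the most. Time passes only in rows, so rows that do not move let the fingers close. It gives the time, the measured TCP pose, the force, the opening and the grip force at its end, in the units of the state.
- sense(): the state, without advancing time (a new reading comes with each control period).
- grab_frame(name): name is "scene" or "top" or "wrist"; returns (picture, depth): 384x512x3 uint8, blue, green, red; 384x512 float32, m along the optical axis (not along the pixel's ray), 0 where there is no reading.
- camera_params(name): a dict with "fx", "fy", "cx", "cy" (pixels), "extrinsics" (4x4, takes a point from world to camera coordinates). Camera axes: x right, y down, z forward; pixel columns grow to the right and rows downward; lengths in m; the calibration is good to about 2 mm. A picture is of the moment at which its call begins: read the wrist's pose just before it. camera_params takes no time and is no camera call; for the wrist camera it gives the pose at the moment of the call.
- job_done(): hands the job in; it is judged then, once.
Trained networks look in the newest picture that a camera, given by its name, has taken for a name from the list of things; names that differ only in an ending like _2 or _b are one class to them, and where a whole thing is asked for, a point or a joint stands for the part that bears it (a point fixed in the world has none). Each returns a list of dicts, best first, with "confidence" (0 to 1); they miss things now and then, are a little off and sometimes report something else, mostly with a low value. They report only what shows in the picture. A call takes as long as a camera call. They do not tell look-alikes from the thing itself.
- recognise(camera, query): "pixel" ([column, row] in pixels, amid what is visible of it).
- trace(camera, query): "mask" (384x512 bool, what is visible of it) and "pixel" ([column, row] in pixels, amid what is visible of it).
The state is a dict: "time_s": time; "qpos": joint angles; "qd": joint speeds; "joint_torque": joint torques, N m; "eef_pos": TCP position; "orientation": TCP orientation; "contact_force": force on the tool from outside, world axes, zero at the start; "moment": the same for the moment, N m; "grip_width": opening from 0.0 (shut) to 1.0 (fully open); "finger_force": force on a finger pad.
Only numpy, scipy, OpenCV 4.12 (cv2) and the standard library are available. Lean on these libraries where they do the work, as an engineer would, in place of code of your own. Each camera call takes 0.05 s, during which the arm holds its last target. There are 200 camera calls.

## Working session

There is one attempt and no reset: what is moved stays moved. The work goes in short steps, Python scripts to look and compute and a tool call to move; the robot and the scene stay as the last step left them, time stands still between calls to the robot, and variables do not carry over. Pictures are saved under pics/ and viewed, at most 10 in all, crops included, and the job is handed in when it is done.

Besides the shell and the picture viewer there is one more tool, called after "Emit:" in YAML: its name, and indented under it one key for each argument. arm_command: Moves the arm, as the interface text tells. Its arguments: {"type":"object","properties":{"plan":{"type":"array","items":{"type":"object","properties":{"hand":{"type":"number"},"tx":{"type":"number"},"ty":{"type":"number"},"tz":{"type":"number"},"spin":{"type":"number"}}}}},"required":["plan"]}

```bash
mkdir -p pics
cat > h.py <<'E'
import numpy as np, cv2
from rig import *
def world(cam,px,d,P=None):
    P=P or camera_params(cam)
    c=np.array([(px[0]-P['cx'])/P['fx']*d,(px[1]-P['cy'])/P['fy']*d,d,1])
    return (np.linalg.inv(np.array(P['extrinsics']))@c)[:3]
def cloud(cam,mask,D):
    P=camera_params(cam); v,u=np.nonzero(mask&(D>0)); d=D[v,u]
    c=np.stack([(u-P['cx'])/P['fx']*d,(v-P['cy'])/P['fy']*d,d,np.ones_like(d)])
    return (np.linalg.inv(np.array(P['extrinsics']))@c)[:3].T
E
python3 - <<'E'
from h import *
s=sense(); print(s)
for cam in ['top','scene']:
    I,D=grab_frame(cam); cv2.imwrite(f'pics/{cam}0.png',I)
    for q in ['thumb_screw','screw_stand','mount_block']:
        for r in trace(cam,q)[:3]:
            p=cloud(cam,r['mask'],D)
            print(cam,q,round(r['confidence'],2),np.round(r['pixel']),np.median(p,0).round(3) if len(p) else 0,np.percentile(p,2,axis=0).round(3),np.percentile(p,98,axis=0).round(3))
E
```

```text
{'time_s': 0.0, 'qpos': array([ 1.04886831e+00,  2.21240153e-01,  1.52762918e+00,  1.30566668e-05,
        1.39470368e+00, -1.26065933e-01]), 'qd': array([ 0.00069037, -0.00188446,  0.00143357, -0.00100527, -0.00036504,
       -0.000141  ]), 'joint_torque': array([-1.52254357e-03, -4.96876860e+01, -3.89403176e+01, -2.16334997e-04,
        1.08243251e-02,  1.61032028e-05]), 'eef_pos': array([0.24067319, 0.57613634, 0.230181  ]), 'orientation': array([-3.13962962e+00, -2.61743728e-04,  2.74572801e+00]), 'contact_force': array([-0.40750564, -0.04541595,  0.40051258]), 'moment': array([-0.01932471, -0.00406063,  0.01317678]), 'finger_force': 0.0, 'grip_width': 1.0024443993384549}
top thumb_screw 0.67 [343. 219.] [ 0.306 -0.302  0.014] [ 0.271 -0.34   0.004] [ 0.343 -0.262  0.023]
top screw_stand 0.56 [335. 183.] [ 0.431 -0.275  0.045] [ 0.407 -0.312  0.014] [ 0.47  -0.249  0.054]
top screw_stand 0.47 [278. 184.] [ 0.429 -0.046  0.048] [ 0.392 -0.11   0.   ] [0.472 0.02  0.081]
top mount_block 0.83 [142. 191.] [0.392 0.442 0.048] [0.356 0.405 0.002] [0.438 0.487 0.08 ]
top mount_block 0.64 [278. 185.] [ 0.43  -0.046  0.048] [ 0.394 -0.109 -0.   ] [0.471 0.02  0.081]
scene screw_stand 0.62 [314. 275.] [ 0.431 -0.296  0.044] [ 0.406 -0.319  0.003] [ 0.473 -0.25   0.048]
scene mount_block 0.6 [271. 216.] [ 0.428 -0.058  0.048] [ 0.394 -0.114  0.   ] [0.478 0.01  0.08 ]
```

View pics/top0.png

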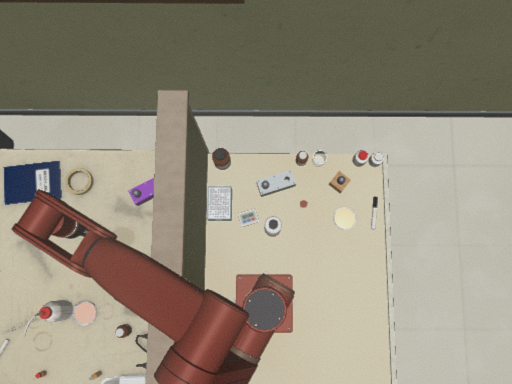

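View pics/scene0.png

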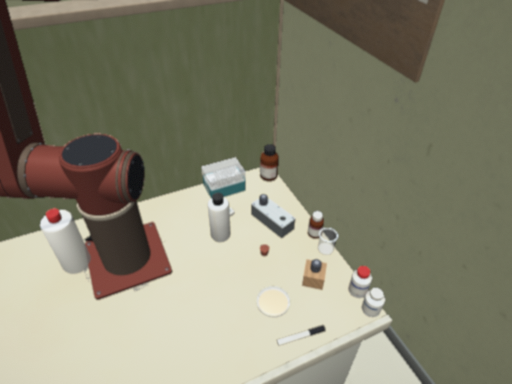

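The top view shows the purple look-alike at (142,191). The grey mount_block is at (276,183), with its home screw at (265,185) and open hole near (288,179). The stand with the loose screw is at (340,181). A beam or wall at columns 155–205 lies between the arm and the work, so I'll measure its height and take an enlarged crop.

Run:
```python
from h import *
I,D=grab_frame('top')
c=cv2.resize(I[140:250,200:400],None,fx=4,fy=4,interpolation=cv2.INTER_CUBIC); cv2.imwrite('pics/crop1.png',c)
P=camera_params('top'); print('cam',np.linalg.inv(np.array(P['extrinsics']))[:3,3])
for px in [(160,100),(172,100),(186,100),(160,200),(172,200),(185,200),(172,350),(195,200),(205,200),(160,370),(280,220),(273,226),(100,240)]:
    print(px,world('top',px,D[px[1],px[0]]).round(3))
X=cloud('top',np.ones(D.shape,bool),D); 
# fixed head, loose head tops
def top(cx,cy,r,z0,z1):
    m=(np.hypot(X[:,0]-cx,X[:,1]-cy)<r)&(X[:,2]>z0)&(X[:,2]<z1); p=X[m]; return m.sum(),p.mean(0).round(4),p.max(0).round(3),p.min(0).round(3)
print('loose',top(.431,-.275,.05,.06,.12))
print('home',top(.43,-.046,.09,.065,.12))
m=(abs(X[:,0]-.43)<.07)&(abs(X[:,1]+.046)<.09)&(X[:,2]>.042)&(X[:,2]<.056)
print('plate',X[m].mean(0),cv2.minAreaRect((X[m][:,:2]*1000).astype(np.float32)))
m=(abs(X[:,0]-.43)<.05)&(abs(X[:,1]+.28)<.05)&(X[:,2]>.038)&(X[:,2]<.053)
print('stand',X[m].mean(0),cv2.minAreaRect((X[m][:,:2]*1000).astype(np.float32)))
```

```text
cam [0.08732652 0.00503531 1.84089346]
(160, 100) [0.546 0.274 0.598]
(172, 100) [0.546 0.242 0.598]
(186, 100) [0.547 0.206 0.598]
(160, 200) [0.28  0.262 0.604]
(172, 200) [0.281 0.233 0.598]
(185, 200) [0.282 0.202 0.589]
(172, 350) [-0.063  0.194  0.749]
(195, 200) [0.329 0.217 0.288]
(205, 200) [0.373 0.218 0.007]
(160, 370) [-0.105  0.219  0.744]
(280, 220) [ 0.285 -0.058  0.127]
(273, 226) [ 0.26  -0.032  0.163]
(100, 240) [0.177 0.399 0.63 ]
loose (np.int64(50), array([ 0.4388, -0.283 ,  0.0741]), array([ 0.453, -0.271,  0.083]), array([ 0.426, -0.297,  0.065]))
home (np.int64(48), array([ 0.4203, -0.0058,  0.0786]), array([0.433, 0.005, 0.087]), array([ 0.408, -0.02 ,  0.067]))
plate [ 0.43440003 -0.04875678  0.04895177] ((434.1292419433594, -45.551856994628906), (57.67043685913086, 135.75985717773438), 18.119911193847656)
stand [ 0.43840014 -0.28182248  0.04568959] ((439.863525390625, -283.1989440917969), (55.93364715576172, 57.918087005615234), 51.71681213378906)
```

View pics/crop1.png

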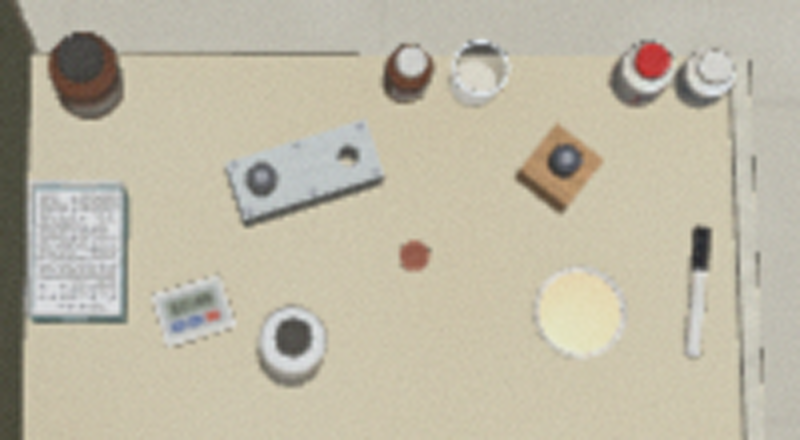

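The crop confirms two screw places on the grey block: the home screw (262,180 in the crop) and the open hole (347,154). The loose screw is in the wooden stand (565,160). The purple block is beyond the wall, which is about 0.6 m high, so I'll go up and over it.

Emit:
arm_command:
  plan:
    - {"tz": 50,"hand": 60}
    - {"tz": 50}
    - {"tz": 50}
    - {"tz": 50}
    - {"tz": 50}
    - {"tz": 50}
    - {"tz": 50}
    - {"tz": 50}

```text
schema error: expected keys hand, tx, ty, tz, spin
```

Run:
```python
from h import *
s=sense(); print(s['qpos'].round(3),s['eef_pos'].round(4),s['orientation'].round(3))
I,D=grab_frame('top'); cv2.imwrite('pics/top2.png',I)
X=cloud('top',np.ones(D.shape,bool),D)
m=(X[:,1]>.17)&(X[:,1]<.29)&(X[:,2]>.56)
for a in np.arange(-.2,.7,.05):
    k=m&(abs(X[:,0]-a)<.025); print(a.round(2),k.sum(),X[k].min(0).round(3) if k.any() else '',X[k].max(0).round(3) if k.any() else '')
```

```text
[ 1.049  0.22   1.527  0.     1.395 -0.126] [0.2409 0.5766 0.2312] [-3.141 -0.     2.746]
-0.2 0  
-0.15 175 [-0.16   0.172  0.594] [-0.125  0.281  0.772]
-0.1 1002 [-0.125  0.17   0.592] [-0.075  0.283  0.775]
-0.05 774 [-0.075  0.17   0.593] [-0.025  0.283  0.766]
-0.0 1006 [-0.025  0.17   0.596] [0.025 0.289 0.746]
0.05 1167 [0.025 0.17  0.693] [0.073 0.29  0.738]
0.1 1040 [0.075 0.171 0.58 ] [0.125 0.29  0.719]
0.15 746 [0.125 0.201 0.575] [0.175 0.29  0.689]
0.2 655 [0.176 0.201 0.577] [0.225 0.282 0.607]
0.25 625 [0.226 0.201 0.578] [0.275 0.282 0.607]
0.3 636 [0.275 0.201 0.581] [0.325 0.283 0.606]
0.35 616 [0.325 0.202 0.576] [0.375 0.282 0.607]
0.4 600 [0.375 0.201 0.577] [0.425 0.282 0.607]
0.45 596 [0.425 0.201 0.578] [0.475 0.282 0.606]
0.5 571 [0.475 0.201 0.573] [0.524 0.281 0.606]
0.55 563 [0.525 0.201 0.583] [0.575 0.283 0.606]
0.6 8 [0.575 0.205 0.592] [0.577 0.278 0.595]
0.65 0
```

View pics/top2.png

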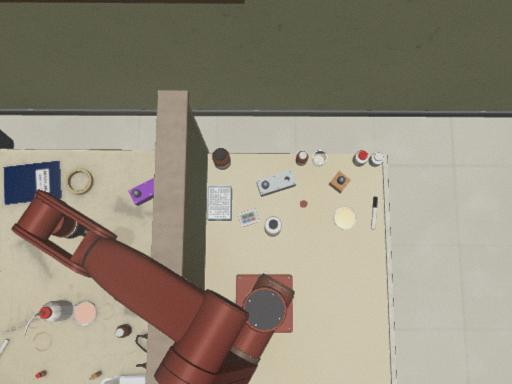

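The picture shows the arm hasn't moved: every key is required in each row. Wall top is at z = 0.60 and its y runs 0.20 to 0.28.

Emit:
arm_command:
  plan:
    - {"hand": 60,"tx": 0,"ty": 0,"tz": 50,"spin": 0}
    - {"hand": 60,"tx": 0,"ty": 0,"tz": 50,"spin": 0}
    - {"hand": 60,"tx": 0,"ty": 0,"tz": 50,"spin": 0}
    - {"hand": 60,"tx": 0,"ty": 0,"tz": 50,"spin": 0}
    - {"hand": 60,"tx": 0,"ty": 0,"tz": 50,"spin": 0}
    - {"hand": 60,"tx": 0,"ty": 0,"tz": 50,"spin": 0}
    - {"hand": 60,"tx": 0,"ty": 0,"tz": 50,"spin": 0}
    - {"hand": 60,"tx": 0,"ty": 0,"tz": 50,"spin": 0}

```text
time_s: 1.5
eef_pos: [0.2407, 0.5763, 0.6333]
orientation: [3.141, 0.0, 2.746]
contact_force: [0.7, 0.4, 2.0]
grip_width: 0.704
finger_force: 0.0
```

Run:
```python
from h import *
s=sense(); print(s['qpos'].round(3),s['eef_pos'].round(4),s['orientation'].round(3))
```

```text
[ 1.049  0.345  0.621  0.     2.175 -0.126] [0.2407 0.5763 0.6333] [3.141 0.    2.746]
```

Emit:
arm_command:
  plan:
    - {"hand": 60,"tx": 0,"ty": 0,"tz": 50,"spin": 0}
    - {"hand": 60,"tx": 40,"ty": -40,"tz": 10,"spin": 0.1}
    - {"hand": 60,"tx": 40,"ty": -40,"tz": 0,"spin": 0.1}
    - {"hand": 60,"tx": 40,"ty": -40,"tz": 0,"spin": 0.1}
    - {"hand": 60,"tx": 40,"ty": -40,"tz": 0,"spin": 0.1}
    - {"hand": 60,"tx": 30,"ty": -50,"tz": 0,"spin": 0.1}
    - {"hand": 60,"tx": 0,"ty": -50,"tz": 0,"spin": 0.1}
    - {"hand": 60,"tx": 0,"ty": -50,"tz": 0,"spin": 0.1}

```text
time_s: 2.5
eef_pos: [0.4314, 0.2651, 0.6895]
orientation: [-3.141, -0.001, -2.835]
contact_force: [0.0, 0.2, 0.4]
grip_width: 0.706
finger_force: 0.0
```

Run:
```python
from h import *
s=sense(); print(s['qpos'].round(3),s['eef_pos'].round(4),s['orientation'].round(3))
```

```text
[ 0.395  0.1    0.793 -0.     2.249 -1.482] [0.4314 0.2651 0.6895] [-3.141e+00 -1.000e-03 -2.835e+00]
```

Emit:
arm_command:
  plan:
    - {"hand": 60,"tx": 0,"ty": -60,"tz": 0,"spin": 0}
    - {"hand": 60,"tx": 0,"ty": -60,"tz": 0,"spin": 0}
    - {"hand": 60,"tx": 0,"ty": -60,"tz": 0,"spin": 0}
    - {"hand": 60,"tx": 0,"ty": -60,"tz": 0,"spin": 0}
    - {"hand": 60,"tx": 0,"ty": -60,"tz": -30,"spin": -0.1}
    - {"hand": 60,"tx": 0,"ty": -60,"tz": -50,"spin": -0.1}
    - {"hand": 60,"tx": 0,"ty": -60,"tz": -50,"spin": 0}
    - {"hand": 60,"tx": 5,"ty": -60,"tz": -50,"spin": 0}

```text
time_s: 3.5
eef_pos: [0.4345, -0.1745, 0.5411]
orientation: [-3.141, 0.001, -3.038]
contact_force: [0.4, 0.2, 0.2]
grip_width: 0.705
finger_force: 0.0
```

Emit:
arm_command:
  plan:
    - {"hand": 60,"tx": 0,"ty": -40,"tz": -60,"spin": 0}
    - {"hand": 60,"tx": 0,"ty": -20,"tz": -60,"spin": 0}
    - {"hand": 60,"tx": 0,"ty": 0,"tz": -60,"spin": 0}
    - {"hand": 60,"tx": 0,"ty": 0,"tz": -60,"spin": 0}
    - {"hand": 60,"tx": 0,"ty": 0,"tz": 0,"spin": 0}

```text
time_s: 4.12
eef_pos: [0.4321, -0.2254, 0.305]
orientation: [3.134, -0.009, -3.038]
contact_force: [0.5, 0.2, 0.9]
grip_width: 0.703
finger_force: 0.0
```

Run:
```python
from h import *
s=sense(); print(s['qpos'].round(3),s['eef_pos'].round(4),s['orientation'].round(3))
I,D=grab_frame('wrist'); cv2.imwrite('pics/w1.png',I); np.save('w1.npy',D)
for q in ['thumb_screw','screw_stand']:
    for r in trace('wrist',q)[:2]:
        p=cloud('wrist',r['mask'],D); print(q,r['confidence'],r['pixel'],p.mean(0).round(4),p.min(0).round(3),p.max(0).round(3))
X=cloud('wrist',np.ones(D.shape,bool),D)
m=(np.hypot(X[:,0]-.44,X[:,1]+.283)<.03)&(X[:,2]>.071)&(X[:,2]<.082); print('head',m.sum(),X[m].mean(0),X[m].min(0),X[m].max(0),cv2.minEnclosingCircle((X[m][:,:2]*1000).astype(np.float32)))
```

```text
[-0.643 -0.145  1.766  0.     1.533 -2.317] [ 0.4321 -0.2254  0.305 ] [ 3.134 -0.009 -3.038]
thumb_screw 0.75 [217.5, 172.7] [ 0.4462 -0.2838  0.0813] [ 0.434 -0.298  0.054] [ 0.461 -0.271  0.087]
head 32 [ 0.44127625 -0.27969179  0.07761516] [ 0.43527021 -0.29607895  0.07102381] [ 0.45840764 -0.27237868  0.08185241] ((448.8919372558594, -285.78143310546875), 13.669021606445312)
```

View pics/w1.png

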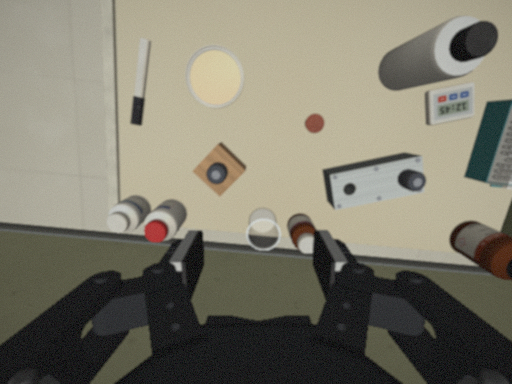

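The wrist view shows the loose screw at (217,173) in its stand and the open hole at (349,188). I'll go closer and look again once the arm has settled.

Emit:
arm_command:
  plan:
    - {"hand": 60,"tx": 5,"ty": -30,"tz": -50,"spin": 0}
    - {"hand": 60,"tx": 5,"ty": -28,"tz": -50,"spin": 0}
    - {"hand": 60,"tx": 0,"ty": 0,"tz": -15,"spin": 0}
    - {"hand": 60,"tx": 0,"ty": 0,"tz": 0,"spin": 0}
    - {"hand": 60,"tx": 0,"ty": 0,"tz": 0,"spin": 0}
    - {"hand": 60,"tx": 0,"ty": 0,"tz": 0,"spin": 0}

```text
time_s: 5.03
eef_pos: [0.4463, -0.2858, 0.1982]
orientation: [-3.139, 0.003, -3.037]
contact_force: [-0.3, -1.1, 0.1]
grip_width: 0.703
finger_force: 0.0
```

```bash
cat > look.py <<'E'
from h import *
s=sense(); print(s['qpos'].round(3),s['eef_pos'].round(4),s['orientation'].round(3))
def look():
    I,D=grab_frame('wrist'); P=camera_params('wrist'); cv2.imwrite('pics/w.png',I)
    C=np.linalg.inv(np.array(P['extrinsics'])); print('cam',C[:3,3].round(3))
    for r in trace('wrist','thumb_screw')[:2]:
        m=r['mask']; p=cloud('wrist',m,D)
        zt=np.percentile(p[:,2],90); t=p[p[:,2]>zt-.008]
        print(round(r['confidence'],2),r['pixel'],'ztop',zt.round(4),'top centre',t.mean(0).round(4),'circ',cv2.minEnclosingCircle((t[:,:2]*1000).astype(np.float32)))
    return I,D
E
python3 - <<'E'
from look import *
look()
E
```

```text
[-0.719  0.016  1.813  0.     1.308 -2.394] [ 0.4463 -0.2858  0.1982] [-3.139e+00  3.000e-03 -3.037e+00]
cam [ 0.378 -0.292  0.34 ]
0.82 [263.9, 181.9] ztop 0.0757 top centre [ 0.4402 -0.2807  0.0743] circ ((441.2484130859375, -280.56793212890625), 14.307387351989746)
```

Emit:
arm_command:
  plan:
    - {"hand": 60,"tx": -3,"ty": 3,"tz": -40,"spin": 0}
    - {"hand": 60,"tx": -3,"ty": 2,"tz": -40,"spin": 0}
    - {"hand": 60,"tx": 0,"ty": 0,"tz": -30,"spin": 0}
    - {"hand": 60,"tx": 0,"ty": 0,"tz": -20,"spin": 0}
    - {"hand": 60,"tx": 0,"ty": 0,"tz": -10,"spin": 0}
    - {"hand": 60,"tx": 0,"ty": 0,"tz": 0,"spin": 0}
    - {"hand": 60,"tx": 0,"ty": 0,"tz": 0,"spin": 0}

```text
time_s: 6.0
eef_pos: [0.4398, -0.281, 0.0568]
orientation: [-3.14, 0.001, -3.037]
contact_force: [-0.1, -0.3, 0.1]
grip_width: 0.699
finger_force: 0.0
```

Emit:
arm_command:
  plan:
    - {"hand": 60,"tx": 0,"ty": 0,"tz": -5,"spin": 0}
    - {"hand": 35,"tx": 0,"ty": 0,"tz": 0,"spin": 0}
    - {"hand": 10,"tx": 0,"ty": 0,"tz": 0,"spin": 0}
    - {"hand": 10,"tx": 0,"ty": 0,"tz": 0,"spin": 0}
    - {"hand": 10,"tx": 0,"ty": 0,"tz": 0,"spin": 0}
    - {"hand": 10,"tx": 0,"ty": 0,"tz": 0,"spin": 0}

```text
time_s: 6.75
eef_pos: [0.4392, -0.2805, 0.051]
orientation: [-3.141, 0.0, -3.037]
contact_force: [-1.7, 1.6, 4.8]
grip_width: 0.304
finger_force: 59.3
```

Emit:
arm_command:
  plan:
    - {"hand": 10,"tx": 0,"ty": 0,"tz": 15,"spin": 0}
    - {"hand": 10,"tx": 0,"ty": 0,"tz": 25,"spin": 0}
    - {"hand": 10,"tx": 0,"ty": 0,"tz": 35,"spin": 0}
    - {"hand": 10,"tx": 0,"ty": 0,"tz": 35,"spin": 0}
    - {"hand": 10,"tx": 0,"ty": 40,"tz": 0,"spin": 0.1}
    - {"hand": 10,"tx": 0,"ty": 45,"tz": 0,"spin": 0.1}
    - {"hand": 10,"tx": 0,"ty": 45,"tz": 0,"spin": 0.1}
    - {"hand": 10,"tx": 0,"ty": 0,"tz": 0,"spin": 0}

```text
time_s: 7.75
eef_pos: [0.4386, -0.1478, 0.1607]
orientation: [3.141, 0.0, -2.733]
contact_force: [-0.1, -0.2, -2.2]
grip_width: 0.304
finger_force: 59.9
```

Emit:
arm_command:
  plan:
    - {"hand": 10,"tx": 0,"ty": 0,"tz": 0,"spin": 0}
    - {"hand": 10,"tx": 0,"ty": 0,"tz": 0,"spin": 0}
    - {"hand": 10,"tx": 0,"ty": 0,"tz": 0,"spin": 0}

```text
time_s: 8.12
eef_pos: [0.439, -0.1513, 0.1607]
orientation: [-3.142, -0.0, -2.739]
contact_force: [0.6, -0.3, -1.9]
grip_width: 0.3
finger_force: 59.9
```

Run:
```python
from look import *
I,D=look()
X=cloud('wrist',np.ones(D.shape,bool),D)
P=camera_params('wrist')
m=((X[:,2]>.042)&(X[:,2]<.056)&(abs(X[:,0]-.44)<.1)&(abs(X[:,1]+.05)<.1))
print('plate',m.sum(),cv2.minAreaRect((X[m][:,:2]*1000).astype(np.float32)))
def proj(w):
    c=np.array(P['extrinsics'])@np.r_[w,1]; return c[:2]/c[2]*[P['fx'],P['fy']]+[P['cx'],P['cy']]
print('hole px',proj([.448,-.085,.05]))
for r in trace('wrist','mount_block')[:2]: print(r['confidence'],r['pixel'],cloud('wrist',r['mask'],D).mean(0))
```

```text
[-0.502 -0.107  2.005 -0.     1.243 -2.475] [ 0.439  -0.1513  0.1607] [-3.142 -0.    -2.739]
cam [ 0.376 -0.177  0.303]
0.72 [258.7, 256.1] ztop 0.1859 top centre [ 0.4391 -0.1507  0.1846] circ ((441.1063537597656, -149.5449981689453), 14.47581672668457)
plate 5817 ((435.8638000488281, -42.69281768798828), (56.87854766845703, 136.86257934570312), 17.691200256347656)
hole px [315.08295656 225.08758491]
0.85 [360.6, 224.9] [ 0.42888273 -0.04545458  0.04752168]
```

View pics/w.png

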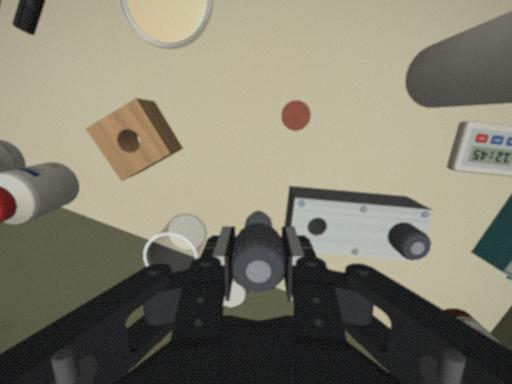

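The screw is held upright between the fingers at (260,265), and the open hole shows as a dark disc at (317,227).

```bash
cat > hole.py <<'E'
from h import *
def hole(guess,half=16):
    s=sense(); I,D=grab_frame('wrist'); P=camera_params('wrist'); E=np.array(P['extrinsics'])
    c=E@np.r_[guess,.05,1]; px=c[:2]/c[2]*[P['fx'],P['fy']]+[P['cx'],P['cy']]
    x0,y0=(px-half).astype(int); g=cv2.cvtColor(I,cv2.COLOR_BGR2GRAY)[y0:y0+2*half,x0:x0+2*half]
    t,b=cv2.threshold(cv2.GaussianBlur(g,(3,3),0),0,255,cv2.THRESH_BINARY_INV+cv2.THRESH_OTSU)
    n,l,st,ce=cv2.connectedComponentsWithStats(b); 
    C=np.linalg.inv(E)
    for k in range(1,n):
        if st[k,4]<20: continue
        x,y,w,h=st[k,:4]
        u=np.array([x0+x+(w-1)/2,y0+y+(h-1)/2]); d=C[:3,:3]@np.array([(u[0]-P['cx'])/P['fx'],(u[1]-P['cy'])/P['fy'],1]); o=C[:3,3]
        q=o+d*(.05-o[2])/d[2]; print('px',u,st[k],'w mm',w*c[2]/P['fx']*1e3,h*c[2]/P['fy']*1e3,'hole',q.round(4),'tcp',s['eef_pos'].round(4))
    return I
if __name__=='__main__': hole((.4485,-.083))
E
python3 hole.py
```

```text
px [316.5 226. ] [  8   8  18  17 248] w mm 17.86487455419745 16.872381523408702 hole [ 0.4483 -0.083   0.05  ] tcp [ 0.439  -0.1509  0.1606]
px [304.5 238.5] [ 0 26 10  6 50] w mm 9.924930307887472 5.954958184732481 hole [ 0.4651 -0.0881  0.05  ] tcp [ 0.439  -0.1509  0.1606]
```

Emit:
arm_command:
  plan:
    - {"hand": 10,"tx": 2,"ty": 17,"tz": 0,"spin": 0.05}
    - {"hand": 10,"tx": 2,"ty": 17,"tz": 0,"spin": 0.05}
    - {"hand": 10,"tx": 2,"ty": 17,"tz": -10,"spin": 0.05}
    - {"hand": 10,"tx": 3,"ty": 17,"tz": -20,"spin": 0}
    - {"hand": 10,"tx": 0,"ty": 0,"tz": -20,"spin": 0}
    - {"hand": 10,"tx": 0,"ty": 0,"tz": 0,"spin": 0}
    - {"hand": 10,"tx": 0,"ty": 0,"tz": 0,"spin": 0}
    - {"hand": 10,"tx": 0,"ty": 0,"tz": 0,"spin": 0}

```text
time_s: 9.32
eef_pos: [0.4488, -0.0826, 0.1116]
orientation: [-3.14, 0.001, -2.587]
contact_force: [-0.2, -0.9, -2.1]
grip_width: 0.303
finger_force: 59.9
```

Run:
```python
from look import *
I,D=look()
cv2.imwrite('pics/w3.png',cv2.resize(I[150:300,180:380],None,fx=4,fy=4,interpolation=cv2.INTER_CUBIC))
```

```text
[-0.355 -0.065  2.067  0.     1.138 -2.48 ] [ 0.4488 -0.0826  0.1116] [-3.140e+00  1.000e-03 -2.587e+00]
cam [ 0.39  -0.118  0.254]
0.74 [258.5, 253.8] ztop 0.1368 top centre [ 0.4486 -0.0821  0.1355] circ ((450.37762451171875, -80.90592193603516), 14.327361106872559)
0.35 [251.4, 59.6] ztop 0.0263 top centre [ 0.3592 -0.1451  0.0254] circ ((359.1123962402344, -145.17901611328125), 14.383378028869629)
```

View pics/w3.png

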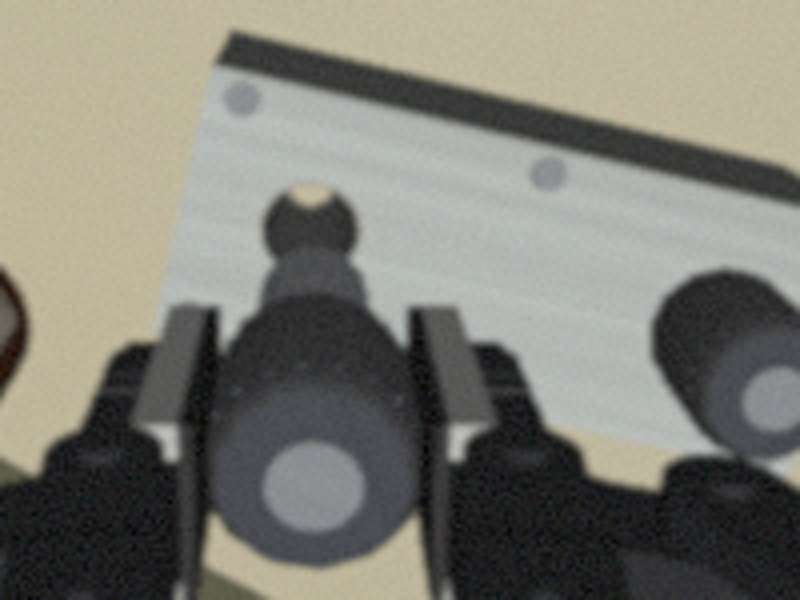

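The shank (crop x ≈ 313) lines up with the hole (crop x ≈ 310), and its tip is still above the plate. Lowering in stages.

Emit:
arm_command:
  plan:
    - {"hand": 10,"tx": 0,"ty": 0,"tz": -8,"spin": 0}
    - {"hand": 10,"tx": 0,"ty": 0,"tz": -8,"spin": 0}
    - {"hand": 10,"tx": 0,"ty": 0,"tz": -7,"spin": 0}
    - {"hand": 10,"tx": 0,"ty": 0,"tz": -7,"spin": 0}
    - {"hand": 10,"tx": 0,"ty": 0,"tz": 0,"spin": 0}
    - {"hand": 10,"tx": 0,"ty": 0,"tz": 0,"spin": 0}

```text
time_s: 10.18
eef_pos: [0.4474, -0.0834, 0.0796]
orientation: [-3.141, -0.002, -2.587]
contact_force: [-0.4, -6.9, -6.3]
grip_width: 0.306
finger_force: 59.6
```

Emit:
arm_command:
  plan:
    - {"hand": 10,"tx": -0.5,"ty": -0.8,"tz": -3,"spin": 0}
    - {"hand": 10,"tx": 0,"ty": 0,"tz": -3,"spin": 0}
    - {"hand": 10,"tx": 0,"ty": 0,"tz": -3,"spin": 0}
    - {"hand": 10,"tx": 0,"ty": 0,"tz": 0,"spin": 0}
    - {"hand": 10,"tx": 0,"ty": 0,"tz": 0,"spin": 0}

```text
time_s: 10.8
eef_pos: [0.4474, -0.0837, 0.0712]
orientation: [-3.141, -0.001, -2.587]
contact_force: [-0.8, -5.5, -2.4]
grip_width: 0.306
finger_force: 60.0
```

Emit:
arm_command:
  plan:
    - {"hand": 10,"tx": 0,"ty": -0.7,"tz": -3,"spin": 0}
    - {"hand": 10,"tx": 0,"ty": 0,"tz": -2,"spin": 0}
    - {"hand": 10,"tx": 0,"ty": 0,"tz": -2,"spin": 0}
    - {"hand": 10,"tx": 0,"ty": 0,"tz": 0,"spin": 0}
    - {"hand": 10,"tx": 0,"ty": 0,"tz": 0,"spin": 0}

```text
time_s: 11.42
eef_pos: [0.4473, -0.0839, 0.0643]
orientation: [3.141, -0.0, -2.587]
contact_force: [-0.3, -4.1, -3.1]
grip_width: 0.304
finger_force: 59.8
```

Approaching the seat in 1 mm steps.

Emit:
arm_command:
  plan:
    - {"hand": 10,"tx": 0,"ty": -0.7,"tz": -1,"spin": 0}
    - {"hand": 10,"tx": 0,"ty": 0,"tz": -1,"spin": 0}
    - {"hand": 10,"tx": 0,"ty": 0,"tz": 0,"spin": 0}
    - {"hand": 10,"tx": 0,"ty": 0,"tz": 0,"spin": 0}

```text
time_s: 11.92
eef_pos: [0.4475, -0.0843, 0.0625]
orientation: [3.141, 0.0, -2.587]
contact_force: [-1.8, 0.1, -0.5]
grip_width: 0.305
finger_force: 60.0
```

Emit:
arm_command:
  plan:
    - {"hand": 10,"tx": 0,"ty": 0,"tz": -1,"spin": 0}
    - {"hand": 10,"tx": 0,"ty": 0,"tz": 0,"spin": 0}
    - {"hand": 10,"tx": 0,"ty": 0,"tz": 0,"spin": 0}

```text
time_s: 12.3
eef_pos: [0.4475, -0.0845, 0.0616]
orientation: [3.141, 0.0, -2.587]
contact_force: [-2.0, -0.1, -1.9]
grip_width: 0.305
finger_force: 60.0
```

Emit:
arm_command:
  plan:
    - {"hand": 10,"tx": 0,"ty": 0,"tz": -0.6,"spin": 0}
    - {"hand": 10,"tx": 0,"ty": 0,"tz": 0,"spin": 0}
    - {"hand": 10,"tx": 0,"ty": 0,"tz": 0,"spin": 0}

```text
time_s: 12.68
eef_pos: [0.4475, -0.0846, 0.061]
orientation: [3.142, -0.0, -2.587]
contact_force: [-2.2, 0.2, -1.5]
grip_width: 0.305
finger_force: 60.1
```

Emit:
arm_command:
  plan:
    - {"hand": 10,"tx": 0,"ty": 0,"tz": -0.5,"spin": 0}
    - {"hand": 10,"tx": 0,"ty": 0,"tz": 0,"spin": 0}
    - {"hand": 10,"tx": 0,"ty": 0,"tz": 0,"spin": 0}

```text
time_s: 13.05
eef_pos: [0.4476, -0.0847, 0.0607]
orientation: [-3.141, 0.0, -2.587]
contact_force: [-3.3, -0.4, 1.7]
grip_width: 0.307
finger_force: 60.4
```

Emit:
arm_command:
  plan:
    - {"hand": 10,"tx": 0,"ty": 0,"tz": -0.5,"spin": 0}
    - {"hand": 10,"tx": 0,"ty": 0,"tz": 0,"spin": 0}
    - {"hand": 10,"tx": 0,"ty": 0,"tz": 0,"spin": 0}

```text
time_s: 13.42
eef_pos: [0.4477, -0.0847, 0.0606]
orientation: [-3.142, 0.0, -2.587]
contact_force: [-4.4, 0.1, 5.9]
grip_width: 0.305
finger_force: 60.9
```

Emit:
arm_command:
  plan:
    - {"hand": 10,"tx": -0.2,"ty": 0,"tz": -0.5,"spin": 0}
    - {"hand": 10,"tx": 0,"ty": 0,"tz": 0,"spin": 0}
    - {"hand": 10,"tx": 0,"ty": 0,"tz": 0,"spin": 0}

```text
time_s: 13.8
eef_pos: [0.4477, -0.0847, 0.0605]
orientation: [-3.141, 0.0, -2.587]
contact_force: [-6.1, 1.1, 9.7]
grip_width: 0.307
finger_force: 61.3
```

Stiffness is about 8 N/mm. Adding push to about 16 N, then turning.

Emit:
arm_command:
  plan:
    - {"hand": 10,"tx": -0.5,"ty": 0,"tz": -0.7,"spin": 0}
    - {"hand": 10,"tx": 0,"ty": 0,"tz": 0,"spin": 0}
    - {"hand": 10,"tx": 0,"ty": 0,"tz": 0,"spin": 0}

```text
time_s: 14.18
eef_pos: [0.4477, -0.0847, 0.0604]
orientation: [-3.141, 0.001, -2.587]
contact_force: [-6.6, 1.5, 12.7]
grip_width: 0.307
finger_force: 61.7
```

Emit:
arm_command:
  plan:
    - {"hand": 10,"tx": 0,"ty": 0,"tz": -0.2,"spin": -0.16}
    - {"hand": 10,"tx": 0,"ty": 0,"tz": -0.2,"spin": -0.16}
    - {"hand": 10,"tx": 0,"ty": 0,"tz": 0,"spin": 0}

```text
time_s: 14.55
eef_pos: [0.4473, -0.084, 0.0599]
orientation: [3.141, 0.001, -2.909]
contact_force: [-6.9, 4.2, 15.2]
grip_width: 0.303
finger_force: 61.9
```

It's biting: 0.32 rad gave 0.5 mm of feed.

Emit:
arm_command:
  plan:
    - {"hand": 10,"tx": 0,"ty": 0,"tz": -0.22,"spin": -0.16}
    - {"hand": 10,"tx": 0,"ty": 0,"tz": -0.22,"spin": -0.16}
    - {"hand": 10,"tx": 0,"ty": 0,"tz": -0.22,"spin": -0.16}
    - {"hand": 10,"tx": 0,"ty": 0,"tz": -0.22,"spin": -0.16}

```text
time_s: 15.05
eef_pos: [0.4474, -0.0823, 0.059]
orientation: [3.137, -0.001, 2.73]
contact_force: [-6.1, 13.8, 16.6]
grip_width: 0.302
finger_force: 62.0
```

Emit:
arm_command:
  plan:
    - {"hand": 10,"tx": -0.4,"ty": 0.8,"tz": 0,"spin": 0}
    - {"hand": 10,"tx": -0.4,"ty": 0.8,"tz": 0,"spin": 0}
    - {"hand": 10,"tx": 0,"ty": 0,"tz": 0,"spin": 0}

```text
time_s: 15.42
eef_pos: [0.4472, -0.0822, 0.059]
orientation: [3.14, 0.001, 2.736]
contact_force: [-4.8, 5.6, 11.3]
grip_width: 0.306
finger_force: 61.4
```

The screw sits about 3 mm off the TCP in the grip, so I'll follow its orbit while turning.

Emit:
arm_command:
  plan:
    - {"hand": 10,"tx": 0.1,"ty": 0.6,"tz": -0.45,"spin": -0.1}
    - {"hand": 10,"tx": 0.2,"ty": 0.4,"tz": -0.25,"spin": -0.16}
    - {"hand": 10,"tx": 0.25,"ty": 0.36,"tz": -0.22,"spin": -0.16}
    - {"hand": 10,"tx": 0.3,"ty": 0.3,"tz": -0.22,"spin": -0.16}

```text
time_s: 15.92
eef_pos: [0.4485, -0.0808, 0.0583]
orientation: [3.139, 0.001, 2.151]
contact_force: [-4.4, 5.3, 14.3]
grip_width: 0.305
finger_force: 61.7
```

Emit:
arm_command:
  plan:
    - {"hand": 10,"tx": 0.25,"ty": 0.4,"tz": -0.28,"spin": -0.16}
    - {"hand": 10,"tx": 0.3,"ty": 0.3,"tz": -0.25,"spin": -0.16}
    - {"hand": 10,"tx": 0.35,"ty": 0.15,"tz": -0.25,"spin": -0.16}
    - {"hand": 10,"tx": 0.4,"ty": 0.05,"tz": -0.23,"spin": -0.16}

```text
time_s: 16.42
eef_pos: [0.4502, -0.0802, 0.0574]
orientation: [3.138, -0.001, 1.51]
contact_force: [-3.5, 4.5, 13.6]
grip_width: 0.304
finger_force: 61.6
```

Emit:
arm_command:
  plan:
    - {"hand": 10,"tx": 0.3,"ty": 0.05,"tz": -0.3,"spin": -0.16}
    - {"hand": 10,"tx": 0.35,"ty": -0.05,"tz": -0.27,"spin": -0.16}
    - {"hand": 10,"tx": 0.35,"ty": -0.15,"tz": -0.25,"spin": -0.16}
    - {"hand": 10,"tx": 0.3,"ty": -0.2,"tz": -0.23,"spin": -0.16}

```text
time_s: 16.92
eef_pos: [0.4518, -0.0808, 0.0565]
orientation: [3.138, -0.003, 0.87]
contact_force: [-2.9, 3.4, 12.5]
grip_width: 0.307
finger_force: 61.6
```

Emit:
arm_command:
  plan:
    - {"hand": 10,"tx": 0.25,"ty": -0.25,"tz": -0.32,"spin": -0.16}
    - {"hand": 10,"tx": 0.2,"ty": -0.3,"tz": -0.27,"spin": -0.16}
    - {"hand": 10,"tx": 0.15,"ty": -0.35,"tz": -0.25,"spin": -0.16}
    - {"hand": 10,"tx": 0.1,"ty": -0.4,"tz": -0.22,"spin": -0.16}

```text
time_s: 17.42
eef_pos: [0.4529, -0.0824, 0.0557]
orientation: [3.14, -0.005, 0.23]
contact_force: [-1.8, 2.5, 12.6]
grip_width: 0.306
finger_force: 61.6
```

Emit:
arm_command:
  plan:
    - {"hand": 10,"tx": 0.05,"ty": -0.4,"tz": -0.26,"spin": -0.16}
    - {"hand": 10,"tx": 0,"ty": -0.43,"tz": -0.23,"spin": -0.16}
    - {"hand": 10,"tx": 0,"ty": 0,"tz": 0,"spin": 0}

```text
time_s: 17.8
eef_pos: [0.4531, -0.0833, 0.0552]
orientation: [3.141, -0.006, -0.086]
contact_force: [-1.5, 2.4, 12.5]
grip_width: 0.303
finger_force: 61.6
```

Emit:
arm_command:
  plan:
    - {"hand": 10,"tx": -0.1,"ty": -0.4,"tz": -0.22,"spin": -0.16}
    - {"hand": 10,"tx": -0.15,"ty": -0.4,"tz": -0.22,"spin": -0.16}
    - {"hand": 10,"tx": 0,"ty": 0,"tz": 0,"spin": 0}

```text
time_s: 18.18
eef_pos: [0.4531, -0.0845, 0.0551]
orientation: [-3.141, -0.006, -0.406]
contact_force: [-1.4, 1.2, 13.8]
grip_width: 0.306
finger_force: 61.7
```

Emit:
arm_command:
  plan:
    - {"hand": 10,"tx": -0.2,"ty": -0.35,"tz": -0.2,"spin": -0.16}
    - {"hand": 10,"tx": -0.25,"ty": -0.35,"tz": -0.1,"spin": -0.16}
    - {"hand": 10,"tx": 0,"ty": 0,"tz": 0,"spin": 0}

```text
time_s: 18.55
eef_pos: [0.453, -0.0856, 0.055]
orientation: [-3.139, -0.007, -0.726]
contact_force: [-1.4, 0.9, 13.9]
grip_width: 0.302
finger_force: 61.8
```

The feed has stopped at 5.4 mm, so the screw is seated. Unloading, opening and rising.

Emit:
arm_command:
  plan:
    - {"hand": 10,"tx": 0,"ty": 0,"tz": 1.5,"spin": 0}
    - {"hand": 10,"tx": 0,"ty": 0,"tz": 0,"spin": 0}
    - {"hand": 45,"tx": 0,"ty": 0,"tz": 0,"spin": 0}
    - {"hand": 60,"tx": 0,"ty": 0,"tz": 0,"spin": 0}
    - {"hand": 60,"tx": 0,"ty": 0,"tz": 0,"spin": 0}
    - {"hand": 60,"tx": 0,"ty": 0,"tz": 10,"spin": 0}
    - {"hand": 60,"tx": 0,"ty": 0,"tz": 40,"spin": 0}
    - {"hand": 60,"tx": 0,"ty": 0,"tz": 50,"spin": 0}

```text
time_s: 19.55
eef_pos: [0.4486, -0.0841, 0.1542]
orientation: [3.141, 0.002, -0.724]
contact_force: [0.9, -0.7, 0.8]
grip_width: 0.702
finger_force: 0.0
```

Emit:
arm_command:
  plan:
    - {"hand": 60,"tx": 0,"ty": 0,"tz": 30,"spin": 0}
    - {"hand": 60,"tx": 0,"ty": 0,"tz": 0,"spin": 0}
    - {"hand": 60,"tx": 0,"ty": 0,"tz": 0,"spin": 0}
    - {"hand": 60,"tx": 0,"ty": 0,"tz": 0,"spin": 0}

```text
time_s: 20.05
eef_pos: [0.4486, -0.0841, 0.1821]
orientation: [3.141, 0.003, -0.724]
contact_force: [-0.0, 0.1, -0.8]
grip_width: 0.701
finger_force: 0.0
```

Run:
```python
from look import *
I,D=look()
X=cloud('wrist',np.ones(D.shape,bool),D)
for n,c in [('new',(.449,-.083)),('home',(.4225,-.0025))]:
    m=(np.hypot(X[:,0]-c[0],X[:,1]-c[1])<.012)&(X[:,2]>.07); print(n,m.sum(),np.median(X[m],0).round(4))
cv2.imwrite('pics/w4.png',I)
```

```text
[-0.358 -0.149  2.001 -0.     1.293  1.937] [ 0.4486 -0.0841  0.1821] [ 3.141e+00  3.000e-03 -7.240e-01]
cam [ 0.499 -0.129  0.324]
0.58 [257.6, 190.0] ztop 0.0808 top centre [ 0.4502 -0.0832  0.0795] circ ((449.4897155761719, -82.5325698852539), 14.221858978271484)
new 2976 [ 0.4567 -0.0897  0.2665]
home 370 [ 0.423  -0.0034  0.0799]
```

View pics/w4.png

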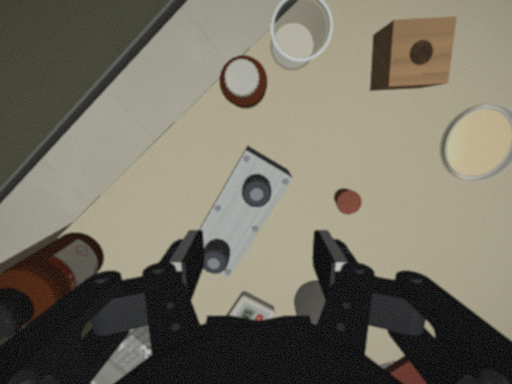

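The picture shows the new screw (257,190) upright in the hole beside the home screw (215,255). One fair comparison of the two heights follows.

Run:
```python
from h import *
for cam in ['wrist']*3+['top']*2:
  I,D=grab_frame(cam); X=cloud(cam,np.ones(D.shape,bool),D)
  for n,c in [('new',(.449,-.083)),('home',(.423,-.0035))]:
    m=(np.hypot(X[:,0]-c[0],X[:,1]-c[1])<.010)&(X[:,2]>.072)&(X[:,2]<.1); print(cam,n,m.sum(),np.median(X[m],0).round(4))
```

```text
wrist new 352 [ 0.4491 -0.083   0.0801]
wrist home 282 [ 0.4232 -0.0037  0.08  ]
wrist new 349 [ 0.4493 -0.0832  0.0802]
wrist home 275 [ 0.4235 -0.0041  0.08  ]
wrist new 345 [ 0.4491 -0.0832  0.0802]
wrist home 284 [ 0.4232 -0.0037  0.08  ]
top new 23 [ 0.448  -0.0818  0.0782]
top home 0 [nan nan nan]
top new 24 [ 0.4484 -0.085   0.0798]
top home 1 [ 0.4296 -0.0091  0.0908]
  return _methods._mean(a, axis=axis, dtype=dtype,
  ret = um.true_divide(
```

Both heads are level to within 0.2 mm.

```bash
python3 -c "from rig import *; print(job_done())"
```

```text
the job is handed in; nothing more can be done
None
```

The screw is driven home and released, its head level with the screw beside it to within about 0.2 mm, and the job is handed in; the hand-in gave no verdict.

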